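# Latch the packed transport case

### The job

Close up the wooden transport case: bring its lid down, swing the steel hasp in over the brass catch, and draw its thumb lip down against the springy seal until the crossbar drops into the notch behind the catch's nose and the case stays latched on its own. The catch is an adjustable one, so feel for it rather than force it, and leave the goblet, the finial and the hammer where they are.

Things in the scene. Friction and masses are not known exactly. Their poses are not given: they have to be found in the camera images.
- case: Wooden transport case, fixed on the bench, 200 deep (x) x 280 wide (y) x 95 high without its lid. Origin: centre of its underside; +x points out of its front (the hasp side, looking away from the robot), +z up. The lid turns about the top back edge (case x -100, z 95).
- lid (a joint): Lid angle in rad: 0 = fully down (hard stop), grows as the front edge rises. A 28 thick wooden shell, 200 x 280, on a stiff friction hinge: it stays where it is left, 1 to 3 N at its front edge moves it. Let go after pressing it down, it springs back to 0.07 or 0.08 if not latched; latched it rests between 0.01 and 0.057, as the catch is set.
- seal (a joint): Compression in m of the springy black sponge seal along the top of the case's front wall: 0 = free, standing 18 mm above the rim; 0.018 = lid fully down. It meets the lid at a lid angle of about 0.09 and pushes the lid's front edge up, with 3 N at first and 15 N when the lid is fully down.
- hasp (a joint): Hasp angle in rad relative to the lid: 0 = hanging flat along the case front; grows as it swings outward and up (1.57 = straight out from the lid's front). Light friction: it stays where it is left. With the lid ajar on the seal the crossbar strikes the front of the catch at 0.2 to 0.27 and goes no further; home in the notch it reads below 0.05 (down to -0.1).
- catch_mid (a point): On the case's front face, mid-width, axes of the case, 71 above the bench: where the catch's notch is when the catch sits mid-way on its slotted screws. The real notch is up to 4 above or below, not reported. The catch: brass, 10 wide; above the notch a block 20 high, 10 deep, its rounded nose (to 11 out) dipping 2.5 over the notch's mouth; notch 7 high; below it a rest 10 deep.
- lid_front (a point): Middle of the lid's top front edge, axes of the lid: +x from the back hinge to the front along the lid, +z out of its top. 200 from the hinge line along x, 28 above the lid's lower edge.
- hasp_pin (a point): The hasp's hinge pin, middle, axes of the hasp (the lid's when the hasp angle is 0): 9 in front of the lid's front face, 8 above the lid's lower edge; it runs along y. The hasp hangs along its -z: a steel channel 32 wide, open to the case, with a 5 thick crossbar whose centre is 6 inward (-x) of the pin and 35.5 below it. Drawn too high or too low it strikes nose or rest.
- hasp_corner (a point): Inside corner of thumb lip and strap, mid-width, axes of the hasp: from the pin 16 along +x (outward), 40.5 along -z. The flat lip, 32 wide, 3.5 thick, sticks out 18 from here along +x; the strap face above the corner is 9 high. Closed fingertips set in this corner swing the hasp in, and drawing down with 8 to 18 N while leaning in 5 N or so take the crossbar down the catch's front.
- goblet: Bystander: brown cup on a brass stem, 76 wide, 126 high, standing near the case. Origin: centre of its foot, z up.
- finial: Bystander: turned brass finial, 60 wide, 88 high, standing near the case. Origin: centre of its foot, z up.
- hammer: Bystander: hammer lying on the bench beside the case, 240 long along its x, handle to -x. Origin: under its middle.

How it is judged:
By the outcome, as a careful person would: the job done as asked, in the order asked, and still so for the second after the job is handed in, with the robot touching nothing.
It also fails if it takes over 51 s, if anything falls off the work surface, if the arm or the gripper's body presses on something with over 40 N, if the wrist force passes 120 N, or if a joint passes its speed limit or range.

### The arm

A 7-joint arm with a two-finger parallel gripper is mounted at the origin on the work surface. World frame = base frame: x ahead of the robot, y to its left, z up, the work surface at z = 0. Lengths are in m, angles in rad, forces in N, time in s.
With the tool pointing down it reaches from about 0.425 to 0.925 m from the base axis. Payload 6.8 kg.
Tool frame: the origin (TCP) lies at the very end of the fingers, on their centre line; the grasp point (between the pads) lies bot.grip_depth behind it (bot.grip_depth is the distance from the TCP to the grasp point, in m); z points along the fingers, y is the line along which they close (so a half turn about z gives the same grasp; the last joint's range is limited). The gripper opens to 85 mm and grips with 20 to 120 N. Pads are 22 mm wide; open, the fingers measure 114 mm over their backs; the gripper's body (76 mm by 85 mm) begins 54 mm behind the grasp point. The pads swing forward as they close: fully open they stand 13 mm farther back than shut.
Start: joints at [-1.392, 0.477, 0.022, 1.555, -0.011, 1.109, -0.083], TCP at [0.191, 0.647, 0.208] pointing down, gripper open.
Joint ranges: [-2.96, 2.96], [-0.34, 2.1], [-1.41, 1.46], [0.24, 2.44], [-1.37, 4.51], [0.17, 1.92], [-2.96, 2.96]. Speed limits (rad/s): [2.39, 2.39, 3.14, 3.14, 3.14, 3.14, 3.14].

### API

Orientations are given as a unit quaternion [w, x, y, z].
In Python, from station import bot gives the robot as it stands.
- The arm moves only by the tool send_rows, never from a script. Its arguments are lists of equal length, an entry for each row: "slide": the shift along the tool's x, y, z in mm, a list of three; "roll": the turn about the tool's z in degrees; "claw": the opening, from 0 (shut) to 1 (fully open). A call has exactly 8 rows; each row is the pose to reach, as a shift and turn from the pose commanded when the call began, along the tool's axes at that moment; what a row does not reach only later rows make up. A row lasts 1/12 s, in which the tool goes at most 41.7 mm and 7.16 degrees, less where a joint would pass 70% of its speed; a pose out of reach is approached as far as the arm can. A call with a gripper value outside its range is refused whole. The fingers move at their own pace and stop on an object; "force" is the grip in N (left out, the last holds). Time passes only in rows, so rows that repeat a pose let the fingers close, or fill a call up. It gives the time, the measured TCP pose, the force, the opening and the grip force at its end, in the units of the state.
- bot.get_obs(): the state, without advancing time (a new reading comes with each control period).
- bot.read_camera(name): name is "scene" or "top" or "wrist"; returns the picture (420x560x3 uint8, red, green, blue); there is no depth.
- bot.camera_model(name): a dict with "camera_matrix" (3x3 intrinsics, pixels), "camera_from_world" (4x4, takes a point from world to camera coordinates). Camera axes: x right, y down, z forward; pixel columns grow to the right and rows downward; lengths in m; the calibration is good to about 2 mm. A picture is of the moment at which its call begins: read the wrist's pose just before it. camera_model takes no time and is no camera call; for the wrist camera it gives the pose at the moment of the call.
- bot.hand_in(): hands the job in; it is judged then, once.
The state is a dict: "t": time; "q": joint angles; "joint_vel": joint speeds; "joint_torque": joint torques, N m; "eef_pos": TCP position; "tool_rot": TCP orientation; "contact_force": force on the tool from outside, world axes, zero at the start; "torque": the same for the moment, N m; "gripper_width": opening from 0.0 (shut) to 1.0 (fully open); "grasp_force": force on a finger pad.
Only numpy, scipy, OpenCV 4.12 (cv2) and the standard library are available. Lean on these libraries where they do the work, as an engineer would, in place of code of your own. Each camera call takes 0.05 s, during which the arm holds its last target. There are 200 camera calls.

## Working session

There is one attempt and no reset: what is moved stays moved. The work goes in short steps, Python scripts to look and compute and a tool call to move; the robot and the scene stay as the last step left them, time stands still between calls to the robot, and variables do not carry over. Pictures are saved under pics/ and viewed, at most 10 in all, crops included, and the job is handed in when it is done.

Besides the shell and the picture viewer there is one more tool, called after "Request:" as name([rows], argument=value, ...), one row to a line, values as JSON. send_rows: Moves the arm, as the interface text tells. Its arguments: {"type":"object","properties":{"slide":{"type":"array","items":{"type":"array","items":{"type":"number"}}},"roll":{"type":"array","items":{"type":"number"}},"claw":{"type":"array","items":{"type":"number"}},"force":{"type":"number"}},"required":["slide","roll","claw"]}

```bash
ls; mkdir -p pics; python3 - <<'E'
from station import bot
import cv2,numpy as np
o=bot.get_obs()
for k,v in o.items(): print(k,np.round(v,4))
print(bot.grip_depth)
for n in ("scene","top"):
    m=bot.camera_model(n);print(n,np.round(m["camera_matrix"],1).tolist(),np.round(m["camera_from_world"],4).tolist())
    cv2.imwrite(f"pics/{n}0.png",bot.read_camera(n)[:,:,::-1])
E
```

```text
pics
t 0.0
q [-1.3921  0.4778  0.0224  1.5564 -0.0115  1.1093 -0.0831]
joint_vel [-0.001  -0.0006  0.0004  0.001   0.0015  0.      0.0014]
joint_torque [ 0.00000e+00 -5.96458e+01  1.60780e+00 -2.81193e+01  1.24000e-02
  9.50000e-03  0.00000e+00]
eef_pos [0.1908 0.6468 0.2065]
tool_rot [-1.000e-04  1.429e-01  9.897e-01 -9.000e-04]
contact_force [ 0.3216 -0.1878  0.5718]
torque [ 0.0188 -0.0127  0.008 ]
grasp_force 0.0
gripper_width 0.9994
0.0187
scene [[469.5, 0.0, 291.0], [0.0, 469.5, 209.9], [0.0, 0.0, 1.0]] [[0.8612, 0.5081, 0.0146, -0.5139], [0.3137, -0.5088, -0.8017, -0.0693], [-0.3999, 0.695, -0.5975, 1.3842], [0.0, 0.0, 0.0, 1.0]]
top [[424.4, 0.0, 281.8], [0.0, 424.4, 209.6], [0.0, 0.0, 1.0]] [[-0.0168, -0.9998, 0.0046, 0.0288], [-0.9902, 0.016, -0.1385, 0.5858], [0.1384, -0.0068, -0.9904, 0.8423], [0.0, 0.0, 0.0, 1.0]]
```

View pics/scene0.png

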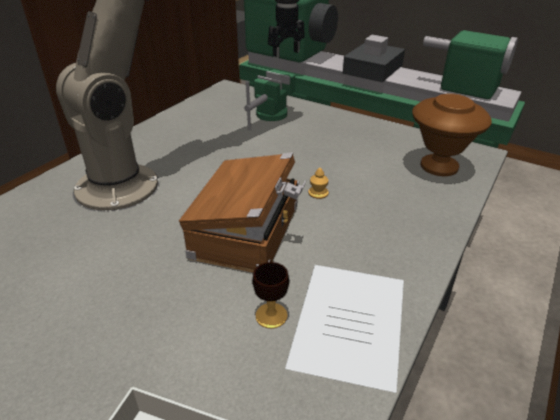

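View pics/top0.png

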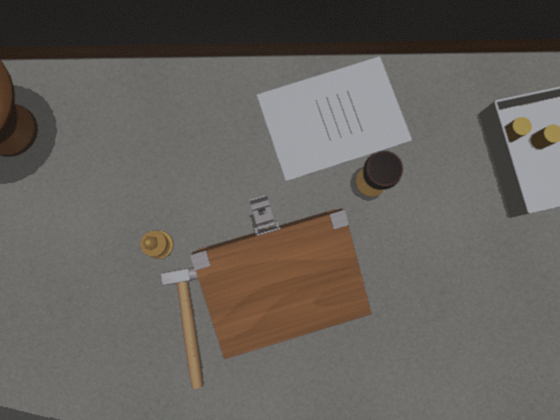

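The scene shows the case with its lid ajar and the hasp swung out near (290,190). The top view shows the lid corners near (193,255), (345,212), (371,314) and (222,357), and the hasp near (263,215). I'll enlarge both for accurate pixel positions.

```bash
python3 - <<'E'
import cv2
a=cv2.imread("pics/scene0.png")[140:270,170:340]; a=cv2.resize(a,None,fx=4.6,fy=4.6,interpolation=cv2.INTER_CUBIC)
a=cv2.convertScaleAbs(a,alpha=1.5,beta=10);cv2.imwrite("pics/s1.png",a)
a=cv2.imread("pics/top0.png")[180:370,150:400]; a=cv2.resize(a,None,fx=3.1,fy=3.1,interpolation=cv2.INTER_CUBIC)
a=cv2.convertScaleAbs(a,alpha=1.6,beta=10);cv2.imwrite("pics/t1.png",a)
E
```

```text
(no output)
```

View pics/s1.png

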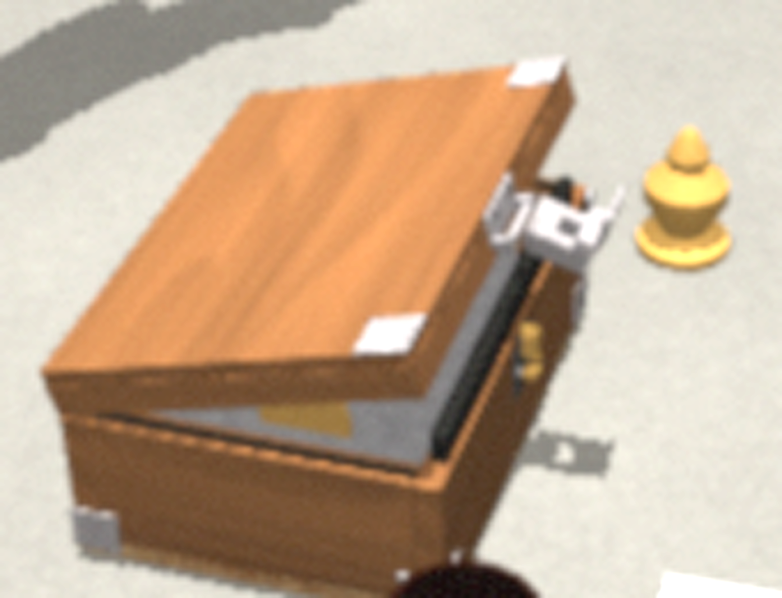

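View pics/t1.png

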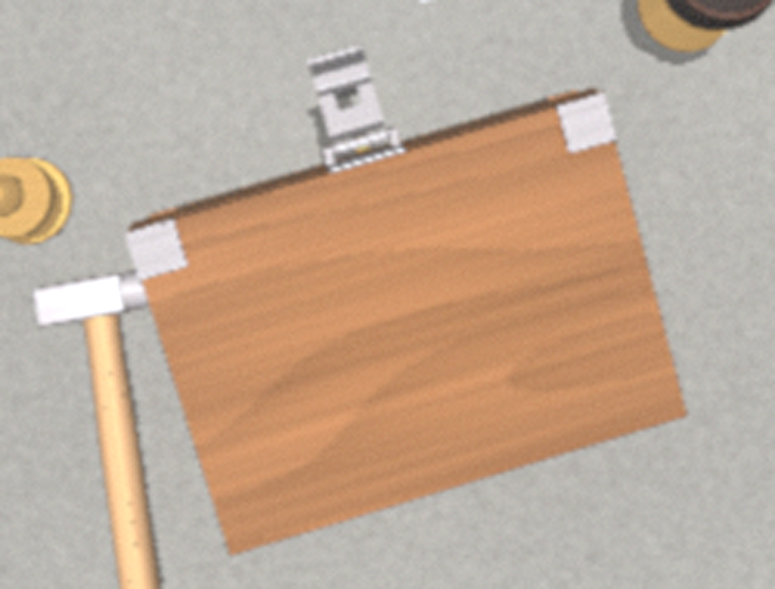

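```bash
cat > geo.py <<'E'
import numpy as np
from scipy.optimize import least_squares
from station import bot
def case2w(p,pts):
    c,s=np.cos(p[2]),np.sin(p[2]); pts=np.atleast_2d(pts)
    return pts@np.array([[c,s,0],[-s,c,0],[0,0,1]])+[p[0],p[1],0]
def up(a): # rotation raising +x toward +z by a (row vectors)
    c,s=np.cos(a),np.sin(a); return np.array([[c,0,s],[0,1,0],[-s,0,c]])
def lid2c(a,pts): return np.atleast_2d(pts)@up(a)+[-.1,0,.095]
def hasp2c(a,h,pts): return lid2c(a,np.atleast_2d(pts)@up(h)+[.209,0,.008])
def proj(n,P,M={}):
    m=M.setdefault(n,bot.camera_model(n)); q=np.c_[P,np.ones(len(P))]@m["camera_from_world"][:3].T
    q=q@m["camera_matrix"].T; return q[:,:2]/q[:,2:]
E
cat > fit.py <<'E'
from geo import *
T=lambda u:np.array(u)/3.1+[150,180]; S=lambda u:np.array(u)/4.6+[170,140]
L=np.array([[.2,.14,.028],[.2,-.14,.028],[0,-.14,.028],[0,.14,.028]])
def model(p):
    l=case2w(p,lid2c(p[3],L))
    c=case2w(p,[[.1,-.14,.095]])
    return np.r_[proj("top",l),proj("scene",l),proj("scene",c)]
obs=np.r_[T([(128,232),(603,92),(687,415),(232,553)]),S([(566,60),(408,355),(45,372),(250,93),(440,490)])]
r=least_squares(lambda p:(model(p)-obs).ravel(),[.45,0,.2,.3],loss="soft_l1")
p=r.x;print(np.round(p,4));print(np.round(r.fun.reshape(-1,2),1).tolist())
np.save("p.npy",p)
H=np.array([[.034,.016,-.0405],[.034,-.016,-.0405],[.016,.016,-.0405]])
for h in np.arange(1.0,2.3,.1):
    w=case2w(p,hasp2c(p[3],h,H)); print(round(h,1),np.round((proj("top",w)-[150,180])*3.1).tolist(),np.round((proj("scene",w)-[170,140])*4.6).tolist())
print(np.round(case2w(p,lid2c(p[3],[.2,0,.028])),3))
E
python3 fit.py
```

```text
[0.4469 0.0217 0.2702 0.2645]
[[-0.7, -0.8], [-0.2, -0.8], [0.4, -0.6], [-0.8, 0.1], [-0.6, 0.2], [-0.4, -0.2], [-2.2, -0.1], [-0.7, -0.3], [-0.2, 0.0]]
1.0 [[308.0, 61.0], [362.0, 45.0], [313.0, 74.0]] [[620.0, 190.0], [605.0, 224.0], [609.0, 216.0]]
1.1 [[309.0, 63.0], [363.0, 47.0], [312.0, 74.0]] [[616.0, 181.0], [601.0, 215.0], [608.0, 209.0]]
1.2 [[309.0, 66.0], [364.0, 50.0], [312.0, 74.0]] [[611.0, 173.0], [595.0, 207.0], [606.0, 202.0]]
1.3 [[310.0, 70.0], [366.0, 54.0], [313.0, 76.0]] [[605.0, 165.0], [589.0, 199.0], [604.0, 195.0]]
1.4 [[312.0, 76.0], [367.0, 59.0], [313.0, 77.0]] [[599.0, 157.0], [583.0, 191.0], [601.0, 188.0]]
1.5 [[313.0, 81.0], [369.0, 65.0], [314.0, 80.0]] [[591.0, 150.0], [575.0, 184.0], [597.0, 181.0]]
1.6 [[315.0, 88.0], [371.0, 72.0], [314.0, 83.0]] [[583.0, 144.0], [567.0, 177.0], [592.0, 174.0]]
1.7 [[317.0, 95.0], [373.0, 79.0], [315.0, 87.0]] [[574.0, 138.0], [558.0, 171.0], [587.0, 168.0]]
1.8 [[319.0, 103.0], [376.0, 87.0], [317.0, 92.0]] [[565.0, 133.0], [549.0, 166.0], [581.0, 162.0]]
1.9 [[321.0, 111.0], [378.0, 95.0], [318.0, 97.0]] [[556.0, 128.0], [539.0, 161.0], [574.0, 157.0]]
2.0 [[324.0, 120.0], [381.0, 104.0], [320.0, 103.0]] [[546.0, 125.0], [529.0, 158.0], [567.0, 152.0]]
2.1 [[326.0, 129.0], [383.0, 113.0], [321.0, 110.0]] [[536.0, 122.0], [518.0, 155.0], [560.0, 147.0]]
2.2 [[329.0, 139.0], [386.0, 122.0], [323.0, 116.0]] [[526.0, 120.0], [508.0, 153.0], [552.0, 144.0]]
[[0.53  0.045 0.174]]
```

Fit is consistent, with residuals under 1 px on all but one point. The case is at (0.447, 0.022) with yaw 0.27, lid 0.264 and hasp about 1.0. Now move over the lid with the fingers closed and the tool x aligned to case -x.

Request:
send_rows([
  [-28,-28.5,0],
  [-56,-57,0],
  [-84,-85.5,0],
  [-112,-114,0],
  [-140,-142.5,0],
  [-168,-171,0],
  [-196,-199.5,0],
  [-224,-228,0],
], roll=[-5,-10,-15,-20,-25,-30,-31.9,-31.9], claw=[0,0,0,0,0,0,0,0], force=40)

```text
t: 0.77
eef_pos: [0.3417, 0.3633, 0.2073]
tool_rot: [-0.0, -0.136, 0.991, -0.0]
contact_force: [1.4, 0.4, 0.1]
gripper_width: 0.002
grasp_force: 0.0
```

```bash
cat > rel.py <<'E'
# TCP in case axes (mm) and tool x heading relative to case -x (deg)
from geo import *
from scipy.spatial.transform import Rotation as R
p=np.load("p.npy");o=bot.get_obs();d=np.array(o["eef_pos"])-[p[0],p[1],0]
c,s=np.cos(p[2]),np.sin(p[2]);C=np.array([[c,s,0],[-s,c,0],[0,0,1]])
w,x,y,z=o["tool_rot"];A=C@R.from_quat([x,y,z,w]).as_matrix()
print("t",round(o["t"],2),"tcp case mm",np.round(C@d*1000,1),"heading",np.round(np.degrees(np.arctan2(-A[1,0],-A[0,0])),2),"F case",np.round(C@o["contact_force"],1),"gw",round(o["gripper_width"],3))
E
python3 rel.py
```

```text
t 0.77 tcp case mm [-10.2 357.2 207.3] heading 0.09 F case [1.4 0.  0.1] gw 0.002
```

Request:
send_rows([
  [-9,-40,0],
  [-18,-80,0],
  [-27,-120,0],
  [-36,-160,0],
  [-45,-200,0],
  [-54,-240,0],
  [-63,-280,0],
  [-72,-318,0],
], roll=[0,0,0,0,0,0,0,0], claw=[0,0,0,0,0,0,0,0])

```text
t: 1.43
eef_pos: [0.4959, 0.0757, 0.2075]
tool_rot: [-0.0, -0.134, 0.991, -0.0]
contact_force: [-0.0, 1.0, 0.6]
gripper_width: 0.0
grasp_force: 0.0
```

```bash
python3 rel.py
```

```text
t 1.43 tcp case mm [ 61.6  39.  207.5] heading -0.04 F case [0.3 1.  0.6] gw 0.0
```

Request:
send_rows([
  [-5,-20,12],
  [-9,-39,25],
  [-9,-39,35],
  [-9,-39,42],
  [-9,-39,47],
  [-9,-39,52],
  [-9,-39,57],
  [-9,-39,62],
], roll=[0,0,0,0,0,0,0,0], claw=[0,0,0,0,0,0,0,0])

```text
t: 2.1
eef_pos: [0.5149, 0.0441, 0.1456]
tool_rot: [0.001, -0.135, 0.991, 0.0]
contact_force: [0.6, 0.4, 1.9]
gripper_width: -0.0
grasp_force: 0.6
```

Request:
send_rows([
  [0,0,4],
  [0,0,8],
  [0,0,12],
  [0,0,14],
  [0,0,15],
  [0,0,16],
  [0,0,17],
  [0,0,17],
], roll=[0,0,0,0,0,0,0,0], claw=[0,0,0,0,0,0,0,0])

```text
t: 2.77
eef_pos: [0.5145, 0.0428, 0.1284]
tool_rot: [-0.0, -0.135, 0.991, -0.0]
contact_force: [-0.9, -0.6, 0.8]
gripper_width: 0.0
grasp_force: 0.2
```

```bash
python3 rel.py
```

```text
t 2.77 tcp case mm [ 70.7   2.3 128.4] heading -0.02 F case [-1.  -0.3  0.8] gw 0.0
```

```bash
python3 - <<'E'
from station import bot
import cv2
a=bot.read_camera("scene")[:,:,::-1][100:270,150:370]
a=cv2.convertScaleAbs(cv2.resize(a,None,fx=3.5,fy=3.5,interpolation=cv2.INTER_CUBIC),alpha=1.5,beta=10);cv2.imwrite("pics/s2.png",a)
E
python3 rel.py
```

```text
t 2.82 tcp case mm [ 70.6   2.3 128.4] heading -0.02 F case [-0.9 -0.4 -0.3] gw 0.001
```

View pics/s2.png

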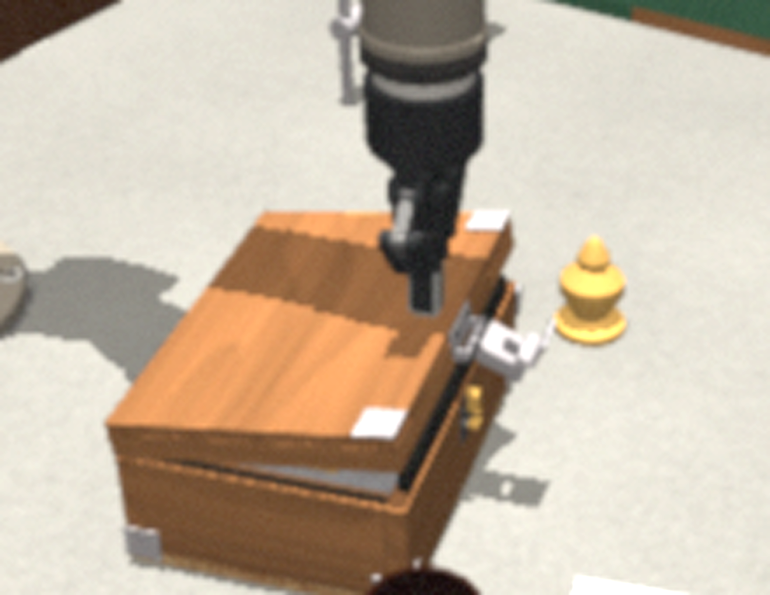

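```bash
python3 - <<'E'
from geo import *
p=np.load("p.npy")
P=np.array([[.2,-.14,.028],[.2,.14,.028],[.2,-.14,0]])
for a in np.arange(0,.17,.02): print(round(a,2),np.round((proj("scene",case2w(p,lid2c(a,P)))-[150,100])*3.5).tolist(), round(95+172*np.sin(a)+28*np.cos(a),1))
o=bot.get_obs();print(((proj("scene",np.array([o["eef_pos"]]))-[150,100])*3.5).round())
E
```

```text
0.0 [[403.0, 479.0], [516.0, 249.0], [404.0, 513.0]] 123.0
0.02 [[402.0, 474.0], [515.0, 244.0], [404.0, 508.0]] 126.4
0.04 [[401.0, 469.0], [514.0, 239.0], [404.0, 503.0]] 129.9
0.06 [[400.0, 463.0], [514.0, 235.0], [403.0, 498.0]] 133.3
0.08 [[398.0, 458.0], [513.0, 230.0], [403.0, 493.0]] 136.7
0.1 [[397.0, 453.0], [512.0, 225.0], [402.0, 488.0]] 140.0
0.12 [[395.0, 448.0], [510.0, 220.0], [401.0, 483.0]] 143.4
0.14 [[393.0, 442.0], [509.0, 216.0], [400.0, 478.0]] 146.7
0.16 [[391.0, 437.0], [508.0, 211.0], [399.0, 473.0]] 150.0
[[425. 337.]]
```

The lid is at about 0.16, while the TCP reading would put it near 0.03. So the fingertips act about 20 mm above the reported TCP. I'll press on by feel.

Request:
send_rows([
  [0,0,2],
  [0,0,4],
  [0,0,6],
  [0,0,8],
  [0,0,9],
  [0,0,10],
  [0,0,10],
  [0,0,10],
], roll=[0,0,0,0,0,0,0,0], claw=[0,0,0,0,0,0,0,0])

```text
t: 3.48
eef_pos: [0.5142, 0.0428, 0.1182]
tool_rot: [-0.0, -0.135, 0.991, -0.0]
contact_force: [-0.0, 0.3, 0.8]
gripper_width: 0.005
grasp_force: 0.0
```

Request:
send_rows([
  [0,0,1],
  [0,0,2],
  [0,0,3],
  [0,0,4],
  [0,0,5],
  [0,0,6],
  [0,0,7],
  [0,0,8],
], roll=[0,0,0,0,0,0,0,0], claw=[0,0,0,0,0,0,0,0])

```text
t: 4.15
eef_pos: [0.5158, 0.0433, 0.1113]
tool_rot: [0.001, -0.135, 0.991, 0.0]
contact_force: [-1.4, 0.5, 7.7]
gripper_width: 0.001
grasp_force: 3.9
```

```bash
python3 rel.py
```

```text
t 4.15 tcp case mm [ 72.1   2.4 111.3] heading -0.01 F case [-1.2  0.9  7.7] gw 0.001
```

Request:
send_rows([
  [0,0,-8],
  [0,0,-16],
  [0,0,-26],
  [-10,0,-36],
  [-35,-1,-38],
  [-60,-2,-38],
  [-73,-2,-38],
  [-73,-2,-38],
], roll=[0,0,0,0,0,0,0,0], claw=[0,0,0,0,0,0,0,0])

```text
t: 4.82
eef_pos: [0.5881, 0.0616, 0.1495]
tool_rot: [0.001, -0.135, 0.991, 0.0]
contact_force: [0.6, 0.6, 0.3]
gripper_width: 0.0
grasp_force: 0.0
```

```bash
python3 rel.py; cat > look.py <<'E'
import sys,cv2
from geo import *
p=np.load("p.npy");n,a,h,tag=sys.argv[1],float(sys.argv[2]),float(sys.argv[3]),sys.argv[4]
im=bot.read_camera(n)[:,:,::-1].copy();o=bot.get_obs();t=np.array(o["eef_pos"])
x0,y0,f=(160,60,3.6) if n=="scene" else (180,150,3.9)
c=cv2.convertScaleAbs(cv2.resize(im[y0:y0+165,x0:x0+205],None,fx=f,fy=f,interpolation=cv2.INTER_CUBIC),alpha=1.5,beta=10)
def dot(P,col):
    for u in (proj(n,np.atleast_2d(P))-[x0,y0])*f: cv2.circle(c,tuple(int(v) for v in u),3,col,-1)
dot(t,(0,0,255));dot(t+[0,0,.02],(0,255,0));dot(t+[0,0,.073],(255,0,0))
dot(case2w(p,hasp2c(a,h,[[.034,.016,-.0405],[.034,-.016,-.0405],[.016,0,-.0405]])),(255,0,255))
dot(case2w(p,lid2c(a,[[.2,-.14,.028],[.2,.14,.028]])),(255,255,0))
cv2.imwrite(f"pics/{tag}.png",c)
E
python3 look.py scene .075 1.0 s3
```

```text
t 4.82 tcp case mm [146.7   0.8 149.5] heading 0.05 F case [0.7 0.4 0.3] gw 0.0
```

View pics/s3.png

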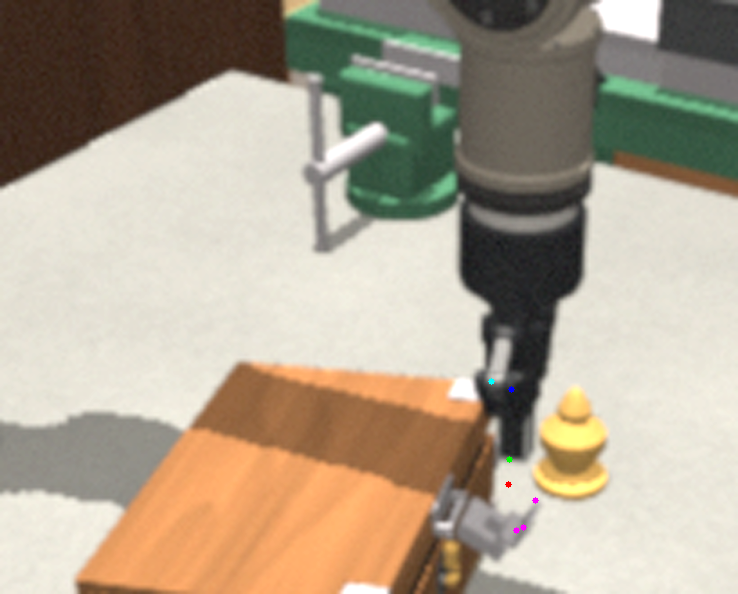

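The lid rests at about 0.075 and the hasp is still at 1.0: the predicted lip points at (535,500) and (520,529) lie on the lip. The green dot (TCP + 20 mm) sits at the fingertips, (510,458), which confirms the 20 mm offset. Next, lower into the hasp corner and press it down.

Request:
send_rows([
  [1,-1,10],
  [2,-1,20],
  [2,-1,30],
  [2,-1,38],
  [2,-1,44],
  [2,-1,48],
  [2,-1,51],
  [2,-1,54],
], roll=[0,0,0,0,0,0,0,0], claw=[0,0,0,0,0,0,0,0])

```text
t: 5.53
eef_pos: [0.5839, 0.0589, 0.0942]
tool_rot: [0.0, -0.135, 0.991, -0.0]
contact_force: [-0.0, 0.4, -0.6]
gripper_width: -0.004
grasp_force: 0.1
```

Request:
send_rows([
  [0,0,3],
  [0,0,6],
  [0,0,9],
  [0,0,12],
  [0,0,14],
  [0,0,16],
  [0,0,18],
  [0,0,20],
], roll=[0,0,0,0,0,0,0,0], claw=[0,0,0,0,0,0,0,0])

```text
t: 6.2
eef_pos: [0.5838, 0.059, 0.0744]
tool_rot: [-0.0, -0.135, 0.991, 0.0]
contact_force: [-0.7, 0.2, 0.9]
gripper_width: 0.003
grasp_force: 0.4
```

```bash
python3 rel.py;python3 look.py scene .075 0.4 s4
```

```text
t 6.2 tcp case mm [141.8  -0.6  74.4] heading -0.02 F case [-0.7  0.4  0.9] gw 0.003
```

View pics/s4.png

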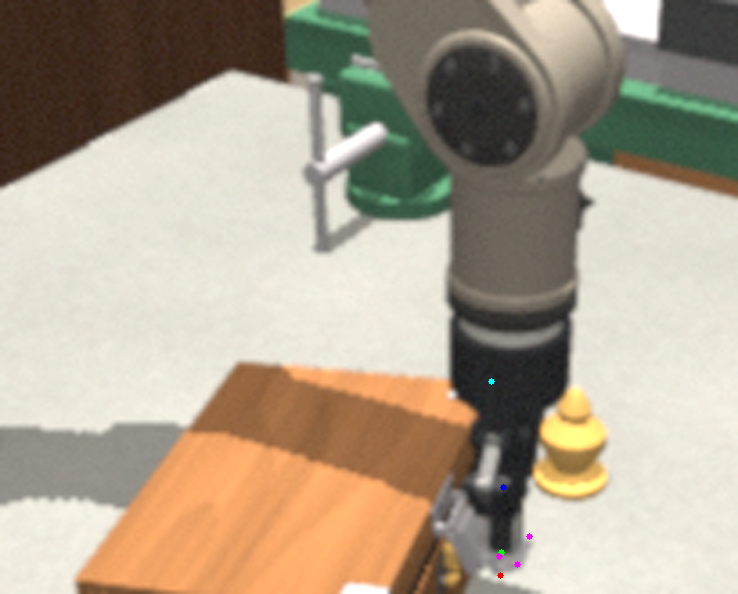

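The fingertips now sit in the lip corner, green dot at (501,551), and the hasp has swung most of the way in. Continue in and down until the crossbar meets the catch.

Request:
send_rows([
  [1,0,1],
  [2,0,2],
  [3,0,3],
  [4,0,4],
  [5,0,5],
  [6,0,6],
  [6,0,7],
  [6,0,7],
], roll=[0,0,0,0,0,0,0,0], claw=[0,0,0,0,0,0,0,0])

```text
t: 6.92
eef_pos: [0.5795, 0.0578, 0.0687]
tool_rot: [0.002, -0.135, 0.991, 0.0]
contact_force: [1.4, 0.5, 6.3]
gripper_width: -0.002
grasp_force: 3.3
```

```bash
python3 rel.py
```

```text
t 6.92 tcp case mm [137.3  -0.6  68.7] heading -0.01 F case [1.5 0.1 6.3] gw -0.002
```

Request:
send_rows([
  [0.5,0,0],
  [1,0,0],
  [1.5,0,0],
  [2,0,0],
  [2,0,0],
  [2,0,0],
  [2,0,0],
  [2,0,0],
], roll=[0,0,0,0,0,0,0,0], claw=[0,0,0,0,0,0,0,0])

```text
t: 7.58
eef_pos: [0.5782, 0.0574, 0.0687]
tool_rot: [0.002, -0.135, 0.991, 0.0]
contact_force: [3.2, 1.0, 6.2]
gripper_width: -0.0
grasp_force: 3.0
```

```bash
python3 rel.py
```

```text
t 7.58 tcp case mm [136.   -0.7  68.7] heading -0.01 F case [3.4 0.1 6.2] gw -0.0
```

Request:
send_rows([
  [0.3,0,0.7],
  [0.6,0,1.4],
  [0.9,0,2.1],
  [1.2,0,2.8],
  [1.5,0,3.5],
  [1.5,0,4.2],
  [1.5,0,5],
  [1.5,0,5],
], roll=[0,0,0,0,0,0,0,0], claw=[0,0,0,0,0,0,0,0])

```text
t: 8.25
eef_pos: [0.5782, 0.0574, 0.0647]
tool_rot: [0.004, -0.135, 0.991, 0.0]
contact_force: [4.2, 1.4, 9.2]
gripper_width: -0.004
grasp_force: 4.8
```

```bash
python3 rel.py
```

```text
t 8.25 tcp case mm [136.   -0.7  64.7] heading 0.0 F case [4.4 0.2 9.2] gw -0.004
```

Request:
send_rows([
  [0.1,0,0.5],
  [0.2,0,1],
  [0.3,0,1.5],
  [0.4,0,2],
  [0.5,0,2.5],
  [0.5,0,3],
  [0.5,0,3.5],
  [0.5,0,3.5],
], roll=[0,0,0,0,0,0,0,0], claw=[0,0,0,0,0,0,0,0])

```text
t: 8.92
eef_pos: [0.5783, 0.0573, 0.0623]
tool_rot: [0.004, -0.135, 0.991, 0.001]
contact_force: [1.8, 1.6, 18.8]
gripper_width: -0.001
grasp_force: 9.7
```

```bash
python3 rel.py
```

```text
t 8.92 tcp case mm [136.1  -0.7  62.3] heading -0.01 F case [ 2.2  1.  18.8] gw -0.001
```

Upward force has jumped to 19 N, so something is resisting. I'll ease the lean and see whether it slides.

Request:
send_rows([
  [-0.5,0,0],
  [-1,0,0],
  [-1.5,0,0],
  [-2,0,0],
  [-2,0,0],
  [-2,0,0],
  [-2,0,0],
  [-2,0,0],
], roll=[0,0,0,0,0,0,0,0], claw=[0,0,0,0,0,0,0,0])

```text
t: 9.58
eef_pos: [0.5785, 0.0574, 0.0618]
tool_rot: [0.002, -0.135, 0.991, 0.0]
contact_force: [-0.6, 1.2, 21.2]
gripper_width: 0.002
grasp_force: 10.3
```

```bash
python3 rel.py; python3 - <<'E'
from geo import *
import cv2
p=np.load("p.npy")
im=bot.read_camera("scene")[:,:,::-1][175:250,250:350]
f=7.5;c=cv2.convertScaleAbs(cv2.resize(im,None,fx=f,fy=f,interpolation=cv2.INTER_CUBIC),alpha=1.7,beta=15)
cv2.imwrite("pics/s5.png",c)
H=np.array([[0,-.016,0],[.016,-.016,-.0405],[.034,-.016,-.0405]])
for a in (.03,.05,.07):
  print(a,"lidcorner",np.round((proj("scene",case2w(p,lid2c(a,[[.2,-.14,.028]])))-[250,175])*f).tolist())
  for h in (0,.15,.3): print("  ",h,np.round((proj("scene",case2w(p,hasp2c(a,h,H)))-[250,175])*f).tolist(),np.round(1e3*hasp2c(a,h,[[.016,0,-.0405],[-.006,0,-.0355]])).tolist())
t=np.array(bot.get_obs()["eef_pos"]);print(np.round((proj("scene",np.array([t,t+[0,0,.02]]))-[250,175])*f))
print("nose/rest",np.round((proj("scene",case2w(p,[[.11,-.005,.0945],[.11,-.005,.0745],[.11,-.005,.0675]]))-[250,175])*f).tolist())
E
```

```text
t 9.58 tcp case mm [136.3  -0.7  61.8] heading -0.02 F case [-0.3  1.3 21.2] gw 0.002
0.03 lidcorner [[111.0, 447.0]]
   0 [[259.0, 261.0], [309.0, 368.0], [363.0, 377.0]] [[126.0, 0.0, 69.0], [104.0, 0.0, 74.0]]
   0.15 [[259.0, 261.0], [326.0, 364.0], [380.0, 366.0]] [[132.0, 0.0, 72.0], [109.0, 0.0, 73.0]]
   0.3 [[259.0, 261.0], [342.0, 358.0], [394.0, 352.0]] [[137.0, 0.0, 76.0], [114.0, 0.0, 74.0]]
0.05 lidcorner [[108.0, 436.0]]
   0 [[258.0, 250.0], [311.0, 358.0], [365.0, 365.0]] [[126.0, 0.0, 74.0], [104.0, 0.0, 78.0]]
   0.15 [[258.0, 250.0], [328.0, 353.0], [381.0, 354.0]] [[132.0, 0.0, 77.0], [110.0, 0.0, 77.0]]
   0.3 [[258.0, 250.0], [344.0, 346.0], [395.0, 340.0]] [[137.0, 0.0, 81.0], [115.0, 0.0, 78.0]]
0.07 lidcorner [[105.0, 425.0]]
   0 [[257.0, 239.0], [312.0, 347.0], [366.0, 353.0]] [[127.0, 0.0, 78.0], [104.0, 0.0, 82.0]]
   0.15 [[257.0, 239.0], [329.0, 342.0], [382.0, 342.0]] [[132.0, 0.0, 82.0], [110.0, 0.0, 82.0]]
   0.3 [[257.0, 239.0], [345.0, 335.0], [396.0, 328.0]] [[137.0, 0.0, 86.0], [115.0, 0.0, 82.0]]
[[351. 364.]
 [353. 316.]]
nose/rest [[272.0, 278.0], [271.0, 327.0], [271.0, 344.0]]
```

View pics/s5.png

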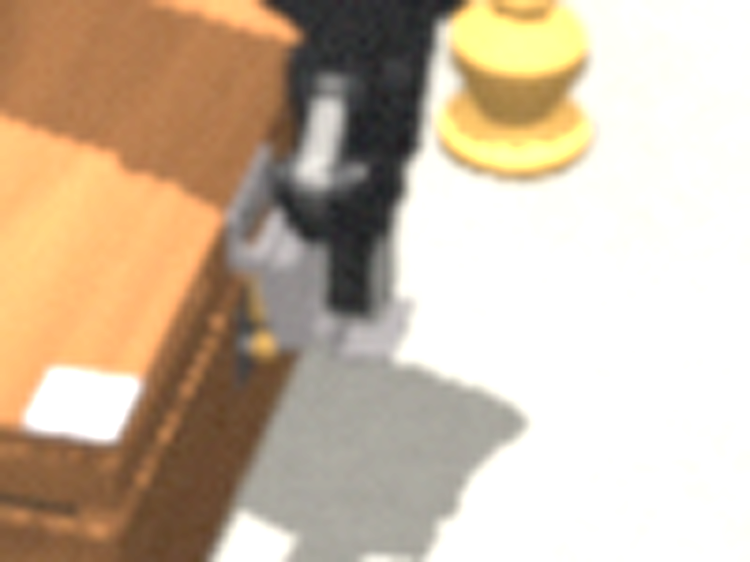

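The lid is near 0.045 and the lip bears the fingertips at about (360,312). The hasp is at about 0.2, with the crossbar still on the catch front, and the brass rest shows at (262,345). I'll check the contact moment to see where on the lip the fingers bear.

```bash
cat >> rel.py <<'E'
print("M case",np.round(C@o["torque"],3),"q6,7",np.round(o["q"],2))
E
python3 rel.py
```

```text
t 9.63 tcp case mm [136.3  -0.7  61.8] heading -0.02 F case [-0.9  1.6 20.5] gw 0.002
M case [0.23  0.332 0.017] q6,7 [-0.39  0.51  0.23  1.92 -0.17  0.73  1.79]
```

Request:
send_rows([
  [-0.5,0,0.2],
  [-1,0,0.4],
  [-1.5,0,0.6],
  [-2,0,0.8],
  [-2,0,0.8],
  [-2,0,0.8],
  [-2,0,0.8],
  [-2,0,0.8],
], roll=[0,0,0,0,0,0,0,0], claw=[0,0,0,0,0,0,0,0])

```text
t: 10.3
eef_pos: [0.579, 0.0575, 0.0597]
tool_rot: [0.001, -0.134, 0.991, 0.0]
contact_force: [-0.7, 0.4, 14.0]
gripper_width: 0.002
grasp_force: 6.7
```

```bash
python3 rel.py
```

```text
t 10.3 tcp case mm [136.8  -0.7  59.7] heading -0.02 F case [-0.6  0.5 14. ] gw 0.002
M case [ 0.142  0.259 -0.014] q6,7 [-0.38  0.51  0.23  1.92 -0.17  0.73  1.79]
```

It slipped past the resistance, and the force is down to 14 N. Now lean in and feel for the notch.

Request:
send_rows([
  [0.7,0,0],
  [1.4,0,0],
  [2.1,0,0],
  [2.8,0,0],
  [3.5,0,0],
  [4,0,0],
  [4,0,0],
  [4,0,0],
], roll=[0,0,0,0,0,0,0,0], claw=[0,0,0,0,0,0,0,0])

```text
t: 10.97
eef_pos: [0.5775, 0.057, 0.06]
tool_rot: [0.003, -0.135, 0.991, 0.0]
contact_force: [5.0, 1.9, 7.8]
gripper_width: 0.001
grasp_force: 4.1
```

```bash
python3 rel.py
```

```text
t 10.97 tcp case mm [135.2  -0.8  60. ] heading -0.01 F case [5.4 0.4 7.8] gw 0.001
M case [ 0.049 -1.104 -0.036] q6,7 [-0.38  0.51  0.23  1.92 -0.17  0.72  1.79]
```

Request:
send_rows([
  [0,0,0.4],
  [0,0,0.8],
  [0,0,1.2],
  [0,0,1.6],
  [0,0,2],
  [0,0,2],
  [0,0,2],
  [0,0,2],
], roll=[0,0,0,0,0,0,0,0], claw=[0,0,0,0,0,0,0,0])

```text
t: 11.63
eef_pos: [0.5772, 0.057, 0.0581]
tool_rot: [0.003, -0.135, 0.991, 0.0]
contact_force: [3.4, 2.5, 10.5]
gripper_width: -0.002
grasp_force: 5.1
```

```bash
python3 rel.py
```

```text
t 11.63 tcp case mm [134.9  -0.8  58.1] heading -0.01 F case [ 3.9  1.5 10.5] gw -0.002
M case [ 0.1   -0.771  0.055] q6,7 [-0.38  0.51  0.23  1.93 -0.17  0.72  1.79]
```

Request:
send_rows([
  [0.4,0,0.4],
  [0.8,0,0.8],
  [1,0,1.2],
  [1,0,1.6],
  [1,0,2],
  [1,0,2],
  [1,0,2],
  [1,0,2],
], roll=[0,0,0,0,0,0,0,0], claw=[0,0,0,0,0,0,0,0])

```text
t: 12.3
eef_pos: [0.5758, 0.0567, 0.0556]
tool_rot: [0.003, -0.135, 0.991, 0.0]
contact_force: [4.1, 1.1, 6.0]
gripper_width: 0.004
grasp_force: 3.3
```

```bash
python3 rel.py
```

```text
t 12.3 tcp case mm [133.6  -0.7  55.6] heading -0.0 F case [ 4.2 -0.   6. ] gw 0.004
M case [-0.009 -0.903  0.053] q6,7 [-0.38  0.51  0.23  1.93 -0.17  0.71  1.79]
```

Request:
send_rows([
  [0.4,0,0.3],
  [0.8,0,0.6],
  [1.2,0,0.9],
  [1.5,0,1.2],
  [1.5,0,1.5],
  [1.5,0,1.5],
  [1.5,0,1.5],
  [1.5,0,1.5],
], roll=[0,0,0,0,0,0,0,0], claw=[0,0,0,0,0,0,0,0])

```text
t: 12.97
eef_pos: [0.5711, 0.0554, 0.0529]
tool_rot: [-0.001, -0.134, 0.991, 0.0]
contact_force: [0.5, 0.2, 8.4]
gripper_width: -0.002
grasp_force: 5.0
```

```bash
python3 rel.py
```

```text
t 12.97 tcp case mm [128.6  -0.7  52.9] heading -0.03 F case [0.5 0.1 8.4] gw -0.002
M case [0.002 0.267 0.047] q6,7 [-0.38  0.51  0.23  1.94 -0.17  0.71  1.79]
```

x jumped in 5 mm and the lean force vanished, so the crossbar has dropped into the notch. Push in to seat it, then ease up.

Request:
send_rows([
  [0.7,0,0],
  [1.4,0,0],
  [2.1,0,0],
  [2.8,0,0],
  [3.5,0,0],
  [4,0,0],
  [4.5,0,0],
  [4.5,0,0],
], roll=[0,0,0,0,0,0,0,0], claw=[0,0,0,0,0,0,0,0])

```text
t: 13.63
eef_pos: [0.5712, 0.0554, 0.0534]
tool_rot: [0.004, -0.135, 0.991, 0.0]
contact_force: [11.3, 2.5, -2.1]
gripper_width: -0.003
grasp_force: 5.8
```

```bash
python3 rel.py
```

```text
t 13.63 tcp case mm [128.7  -0.7  53.4] heading 0.01 F case [11.6 -0.6 -2.1] gw -0.003
M case [-0.136 -2.407  0.04 ] q6,7 [-0.38  0.51  0.23  1.94 -0.17  0.7   1.79]
```

Request:
send_rows([
  [-1,0,-0.5],
  [-1.5,0,-1],
  [-2,0,-2],
  [-2.5,0,-3],
  [-2.5,0,-4],
  [-3,0,-5],
  [-3.5,0,-6],
  [-4,0,-7],
], roll=[0,0,0,0,0,0,0,0], claw=[0,0,0,0,0,0,0,0])

```text
t: 14.3
eef_pos: [0.571, 0.0557, 0.0589]
tool_rot: [-0.0, -0.135, 0.991, -0.0]
contact_force: [3.5, 0.9, -2.7]
gripper_width: 0.001
grasp_force: 2.0
```

```bash
python3 rel.py
```

```text
t 14.3 tcp case mm [128.6  -0.4  58.9] heading 0.0 F case [ 3.6 -0.1 -2.7] gw 0.001
M case [ 0.059 -0.807  0.012] q6,7 [-0.39  0.5   0.23  1.93 -0.17  0.72  1.79]
```

Request:
send_rows([
  [-3,0,-2],
  [-6,0,-6],
  [-9,0,-16],
  [-12,0,-30],
  [-20,0,-50],
  [-30,0,-75],
  [-40,0,-100],
  [-45,0,-120],
], roll=[0,0,0,0,0,0,0,0], claw=[0,0,0,0,0,0,0,0])

```text
t: 14.97
eef_pos: [0.6158, 0.0677, 0.1825]
tool_rot: [0.001, -0.135, 0.991, 0.0]
contact_force: [1.2, -0.0, -0.7]
gripper_width: 0.002
grasp_force: 0.0
```

```bash
python3 rel.py; python3 - <<'E'
from geo import *
import cv2
p=np.load("p.npy")
im=bot.read_camera("scene")[:,:,::-1][140:260,170:330]
f=5;c=cv2.convertScaleAbs(cv2.resize(im,None,fx=f,fy=f,interpolation=cv2.INTER_CUBIC),alpha=1.6,beta=10)
cv2.imwrite("pics/s6.png",c)
H=np.array([[0,-.016,0],[.016,-.016,-.0405],[.034,-.016,-.0405],[.034,.016,-.0405]])
for a in (0,.03,.06,.08): print(a,np.round((proj("scene",case2w(p,lid2c(a,[[.2,-.14,.028],[.2,.14,.028]])))-[170,140])*f).tolist(),[np.round((proj("scene",case2w(p,hasp2c(a,h,H)))-[170,140])*f).tolist() for h in (0,.25)])
E
```

```text
t 14.97 tcp case mm [175.   -0.8 182.5] heading -0.02 F case [ 1.2 -0.4 -0.7] gw 0.002
M case [ 0.028 -0.04   0.01 ] q6,7 [-0.42  0.42  0.27  1.74 -0.13  1.    1.75]
0 [[476.0, 484.0], [637.0, 155.0]] [[[573.0, 359.0], [604.0, 431.0], [640.0, 438.0], [656.0, 399.0]], [[573.0, 359.0], [623.0, 426.0], [658.0, 425.0], [674.0, 386.0]]]
0.03 [[474.0, 473.0], [635.0, 145.0]] [[[572.0, 349.0], [606.0, 421.0], [642.0, 426.0], [658.0, 387.0]], [[572.0, 349.0], [625.0, 415.0], [660.0, 413.0], [676.0, 374.0]]]
0.06 [[471.0, 462.0], [634.0, 135.0]] [[[571.0, 338.0], [608.0, 410.0], [644.0, 415.0], [660.0, 376.0]], [[571.0, 338.0], [626.0, 404.0], [661.0, 401.0], [677.0, 362.0]]]
0.08 [[469.0, 454.0], [632.0, 128.0]] [[[571.0, 331.0], [608.0, 403.0], [644.0, 407.0], [660.0, 368.0]], [[571.0, 331.0], [627.0, 396.0], [661.0, 393.0], [677.0, 354.0]]]
```

View pics/s6.png

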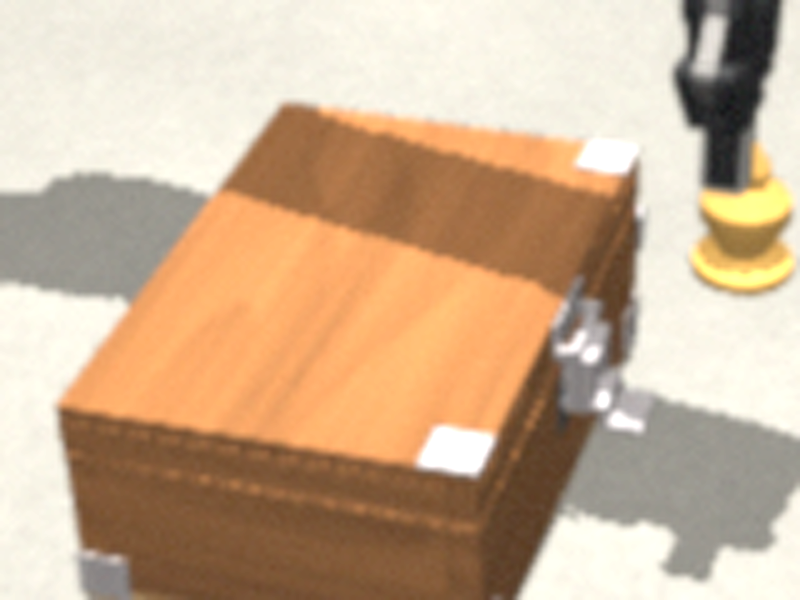

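The lid's near front corner is at (475,474), which gives a lid angle of about 0.03. The lip, (612,425) to (642,430), matches a hasp angle of about 0. It is latched and holding with the robot clear, so I'll hand in.

```bash
python3 -c "
from station import bot
print(bot.hand_in())"
```

```text
the job is handed in; nothing more can be done
None
```

The case is closed and stays latched on its own, with the lid at about 0.03 rad and the hasp at about 0, and the goblet, finial and hammer were left alone; I handed it in at about 15 s, but no verdict came back.

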